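# Hold the stationery box open

### The job

The clip dish is to be refilled from the stationery box: push the dish across the desk, without lifting it, until it stands wholly on the round cork pad. Then tug the box lid upward by its tab to learn whether the catch is holding it, with the catch slide still untouched; if it is caught, push the slide over to free it. Raise the lid to about 55 degrees or more and finish while still holding it up, not letting go, leaving everything else on the desk where it is.

Things in the scene. Friction and masses are not known exactly. Their poses are not given: they have to be found in the camera images.
- box: wooden stationery box standing fixed on the desk, 190 (x) x 260 (y) x 95 mm high without the lid; its lid lies on top, 8 mm thick. Origin: centre of the underside; x points from the front (the side with tab and catch, towards the robot) to the hinge at the back; y to the catch's end. The hinge line runs along the box's y at x = +95 mm, z = 95 mm.
- lid (a joint): angle of the box lid in rad: 0 closed, grows as the front edge rises, stop at 1.4. It weighs about 350 g and always falls shut when let go. With the catch on, it lifts only about 0.035 rad (7 mm at the tab), then stops hard; with the catch off it swings up freely. About half of the lids start caught; that cannot be seen from outside.
- tab (a point): where to pinch the lid's steel pull tab, at mid thickness. The tab is a flat tongue sticking 36 mm straight out from the middle of the lid's front edge, 24 mm wide (box's y), 10 mm thick; this point is 20 mm out from the edge, 210 mm from the hinge line, and turns with the lid. Closed it is 100 mm above the desk, nothing below it. Axes as the box's when closed.
- slide (a joint): travel of the catch slide in m: 0 as it always starts, 0.024 at its stop, growing along the box's +y, away from the tab. Pushed 20 mm or more (best to the stop) it frees a caught lid; it needs about 2 to 5 N and stays where it is left. It stays on the box when the lid rises.
- slide_knob (a point): point in the steel knob of the catch slide, in its middle and 8 mm below its top. The knob is upright, 22 (x) x 14 (y) mm, 36 mm high, top 110 mm above the desk, its middle 20 mm in front of the box's front face, and 75 mm along the box's +y from the tab when at 0. Axes as the box's.
- dish: round metal dish for paper clips, loose, 110 mm in diameter, 30 mm high, upright straight wall 4 mm thick, floor 5 mm thick, about 250 g. Origin: centre of the underside.
- pad: round flat cork pad on the desk, 170 mm in diameter, under 2 mm thick and flush, things slide over it freely. Origin: its centre. It does not move.
- mouse: white computer mouse, 100 x 58 x 31 mm, loose, to be left alone. Origin: centre of the underside.
- stapler: black stapler, 140 mm long, 38 wide, 54 high, loose, to be left alone. Origin: centre of the underside.
- mug: white mug, 80 mm in diameter, 90 mm high, loose, to be left alone. Origin: centre of the underside.
- tape: roll of clear tape lying flat, 90 mm in diameter, 24 mm high, loose, to be left alone. Origin: centre of the underside.
- glue: small white glue bottle, 36 mm in diameter, 85 mm high, loose, to be left alone. Origin: centre of the underside.
- eraser: white eraser block, 45 x 22 x 14 mm, loose, to be left alone. Origin: centre of the underside.
Not all that is in view belongs to the job. Leave any black or green look-alike of the dish alone.

How it is judged:
By the outcome, as a careful person would: the job done as asked, in the order asked, and still so for the second after the job is handed in, while the arm keeps its last pose, push and grip.
It also fails if it takes over 72 s, if anything falls off the work surface, if the arm or the gripper's body presses on something with over 40 N, if the wrist force passes 120 N, or if a joint passes its speed limit or range.

### The arm

A 7-joint arm with a two-finger parallel gripper is mounted at the origin on the work surface. World frame = base frame: x ahead of the robot, y to its left, z up, the work surface at z = 0. Lengths are in m, angles in degrees, forces in N, time in s.
With the tool pointing down it reaches from about 0.4 to 0.85 m from the base axis. Payload 10.4 kg.
Tool frame: the origin (TCP) lies between the finger pads; the fingertips stand 11 mm ahead of it and the grasp point (between the pads) lies 8 mm behind it; z points along the fingers, y is the line along which they close (so a half turn about z gives the same grasp; the last joint's range is limited). The gripper opens to 87 mm and grips with 3 to 60 N. Pads are 19 mm wide; open, the fingers measure 117 mm over their backs; the gripper's body (75 mm by 190 mm) begins 51 mm behind the grasp point.
Start: joints at [-64.549, 19.034, -3.707, 83.658, 1.238, 77.344, -5.071], TCP at [0.281, 0.558, 0.234] pointing down, gripper open.
Joint ranges: [-148.97, 148.97], [-28.65, 121.19], [-84.17, 76.75], [9.2, 138.47], [-72.65, 252.65], [3.7, 117.97], [-149.18, 149.18]. Speed limits (degrees/s): [127.2, 127.2, 159.86, 159.86, 180, 180, 180].

### API

Orientations are given as [roll, pitch, yaw] about the fixed x, y, z axes, in that order (R = Rz(yaw) Ry(pitch) Rx(roll)).
In Python, from cell import * gives the robot as it stands.
- The arm moves only by the tool move_arm, never from a script. Its argument "steps" is a list of rows, each a list of 7 numbers: the shift along the tool's x, y, z in m, then the turn, a rotation vector about the tool's x, y, z in rad, then the closure, from 0 (fully open) to 1 (shut). A call has 1 to 12 rows; each row shifts and turns the commanded pose from where the row before left it, along the tool's axes as they then stand; what a row does not reach is not made up. A row lasts 1/12 s, in which the tool goes at most 41.7 mm and 7.16 degrees, less where a joint would pass 70% of its speed; a pose out of reach is approached as far as the arm can. A call with a gripper value outside its range is refused whole. The fingers move at their own pace and stop on an object; the grip force is fixed at half the most. Time passes only in rows, so rows that do not move let the fingers close. It gives the time, the measured TCP pose, the force, the opening and the grip force at its end, in the units of the state.
- observe(): the state, without advancing time (a new reading comes with each control period).
- grab_frame(name): name is "side" or "top"; returns the picture (480x640x3 uint8, red, green, blue); there is no depth.
- camera_model(name): a dict with "vertical_fov" (degrees; the focal length in pixels is half the picture's height over the tangent of half this angle, whatever the lens; pixels are square), "cx", "cy" (the principal point, pixels), "pose" (4x4, takes a point from camera to world coordinates). Camera axes: x right, y down, z forward; pixel columns grow to the right and rows downward; lengths in m; the calibration is good to about 2 mm. A picture is of the moment at which its call begins. camera_model takes no time and is no camera call.
- hand_in(): hands the job in; it is judged then, once.
The state is a dict: "t": time; "joint_pos": joint angles; "joint_vel": joint speeds; "tau": joint torques, N m; "ee_pos": TCP position; "eef_rot": TCP orientation; "force": force on the tool from outside, world axes, zero at the start; "ft_torque": the same for the moment, N m; "finger_gap": finger opening in m; "gripper_force": force on a finger pad.
Only numpy, scipy, OpenCV 4.12 (cv2) and the standard library are available. Lean on these libraries where they do the work, as an engineer would, in place of code of your own. Each camera call takes 0.05 s, during which the arm holds its last target. There are 200 camera calls.

## Working session

There is one attempt and no reset: what is moved stays moved. The work goes in short steps, Python scripts to look and compute and a tool call to move; the robot and the scene stay as the last step left them, time stands still between calls to the robot, and variables do not carry over. Pictures are saved under pics/ and viewed, at most 10 in all, crops included, and the job is handed in when it is done.

Besides the shell and the picture viewer there is one more tool, called after "Emit:" in YAML: its name, and indented under it one key for each argument. move_arm: Moves the arm, as the interface text tells. Its arguments: {"type":"object","properties":{"steps":{"type":"array","items":{"type":"array","items":{"type":"number"}}}},"required":["steps"]}

```bash
mkdir -p pics
python3 - <<'E'
from cell import *
import cv2,numpy as np
for n in("top","side"):
    im=grab_frame(n);cv2.imwrite(f"pics/{n}0.png",im[:,:,::-1]);c=camera_model(n)
    print(n,c["vertical_fov"],c["cx"],c["cy"],np.round(c["pose"],3).tolist(),{k:v for k,v in c.items() if k not in("pose",)})
s=observe();print(s["ee_pos"],s["eef_rot"],s["t"])
E
```

```text
top 45.361522890111885 329.8631334162102 248.31861161715895 [[0.02, -0.998, 0.056, 0.414], [-1.0, -0.021, -0.02, -0.073], [0.021, -0.056, -0.998, 1.439], [0.0, 0.0, 0.0, 1.0]] {'vertical_fov': 45.361522890111885, 'cx': 329.8631334162102, 'cy': 248.31861161715895}
side 51.850883420679985 322.0284684946053 239.07207370484932 [[0.999, -0.044, 0.023, 0.453], [-0.048, -0.733, 0.678, -0.942], [-0.013, -0.679, -0.734, 1.057], [0.0, 0.0, 0.0, 1.0]] {'vertical_fov': 51.850883420679985, 'cx': 322.0284684946053, 'cy': 239.07207370484932}
[0.28113893 0.55781146 0.23281162] [-1.79923779e+02  3.57342357e-03  1.53251976e+02] 0.1
```

View pics/top0.png

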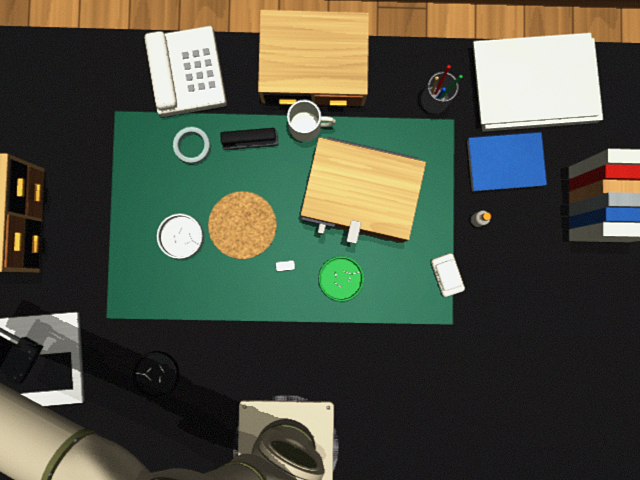

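View pics/side0.png

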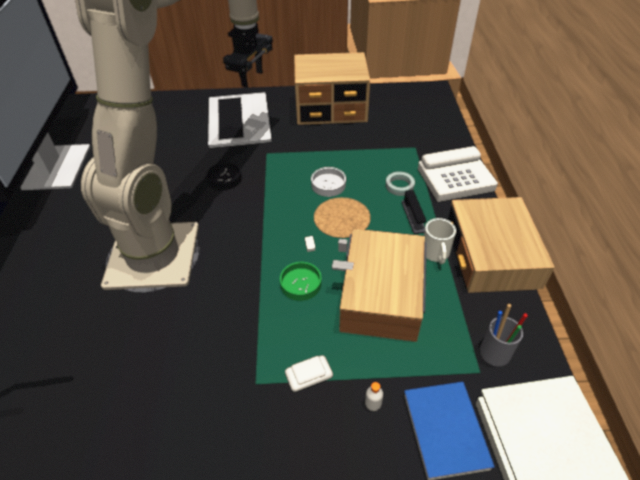

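The top view shows the mat with these dish candidates: the metal dish at (180,236), a green look-alike at (341,279) and a black one at (156,373). The roll of tape at (191,145) is another ring that could be confused with it. By the description I choose (180,236). The pad is at (242,225), the tab at (354,232) and the knob at (321,228). The eraser at (285,266) sits near the tab. The side view agrees, with the dish at (328,181) and the pad at (342,217).

```bash
cat > h.py <<'E'
import numpy as np,cv2
from cell import *
def ray(n,u,v,z):
    c=camera_model(n);f=240/np.tan(np.radians(c["vertical_fov"]/2));P=np.array(c["pose"])
    d=P[:3,:3]@[(u-c["cx"])/f,(v-c["cy"])/f,1];o=P[:3,3]
    return o+d*(z-o[2])/d[2]
def blob(im,lo,hi,box,n=1):
    "largest contours of HSV mask in box x0,y0,x1,y1"
    x0,y0,x1,y1=box
    m=cv2.inRange(cv2.cvtColor(im[y0:y1,x0:x1],cv2.COLOR_RGB2HSV),lo,hi)
    cs=cv2.findContours(m,cv2.RETR_EXTERNAL,cv2.CHAIN_APPROX_NONE,offset=(x0,y0))[0]
    return sorted(cs,key=cv2.contourArea)[::-1][:n]
E
python3 - <<'E'
from h import *
im=cv2.imread("pics/top0.png")[:,:,::-1].copy()
c=blob(im,(0,0,90),(179,70,255),(150,205,208,265))[0]
(u,v),r=cv2.minEnclosingCircle(c);print("dish",u,v,r,ray("top",u,v,.03))
c=blob(im,(5,80,80),(25,255,255),(200,180,285,265))[0]
(u,v),a,_=cv2.fitEllipse(c);print("pad",u,v,a,ray("top",u,v,.001))
c=blob(im,(5,40,120),(30,255,255),(290,125,440,255))[0]
q=cv2.minAreaRect(c);b=cv2.boxPoints(q);W=np.array([ray("top",*p,.103) for p in b]);print("lid",q,W.round(4).tolist(),W.mean(0),[np.linalg.norm(W[i]-W[i-1]) for i in range(4)],"yaw",[np.degrees(np.arctan2(*(W[i]-W[i-1])[[1,0]])) for i in range(4)])
for nm,bx,z in(("tab",(343,215,365,250),.105),("knob",(312,217,331,240),.11)):
    for c in blob(im,(0,0,100),(179,50,255),bx,2):
        q=cv2.minAreaRect(c);print(nm,q,ray("top",*q[0],z))
c=blob(im,(0,0,120),(179,60,255),(270,255,300,276))[0];q=cv2.minAreaRect(c);print("eraser",q,ray("top",*q[0],.014))
c=blob(im,(50,100,120),(70,255,255),(310,250,370,310))[0];(u,v),r=cv2.minEnclosingCircle(c);print("green",ray("top",u,v,.03))
print("tape",ray("top",191,145,.024),"stap",ray("top",222,142,.054))
k=im[120:310,140:440,::-1];cv2.imwrite("pics/crop0.png",cv2.resize(k,None,fx=2.6,fy=2.6,interpolation=2))
E
```

```text
dish 179.27049255371094 235.58197021484375 23.27434730529785 [0.51616256 0.26867439 0.03      ]
pad 241.8745574951172 224.78994750976562 (66.43986511230469, 67.38772583007812) [0.54871141 0.1205565  0.001     ]
lid ((363.36395263671875, 187.96282958984375), (111.30171966552734, 80.75452423095703), 12.893744468688965) [[0.5652, -0.0281, 0.103], [0.7525, -0.0663, 0.103], [0.6995, -0.3234, 0.103], [0.5125, -0.283, 0.103]] [ 0.63241877 -0.17518083  0.103     ] [np.float64(0.2602973105750988), np.float64(0.191075160261274), np.float64(0.262482461336498), np.float64(0.19138317510122224)] yaw [np.float64(78.30013167995303), np.float64(-11.533791203289336), np.float64(-101.63397561709908), np.float64(167.81180278174048)]
tab ((353.4117736816406, 231.6470489501953), (10.629592895507812, 21.90997886657715), 12.528807640075684) [ 0.52850589 -0.15327885  0.105     ]
knob ((323.80767822265625, 227.96153259277344), (10.982502937316895, 10.590271949768066), 11.309932708740234) [ 0.53518693 -0.08399926  0.11      ]
knob ((315.0294494628906, 220.88238525390625), (6.305926322937012, 0.7276068925857544), 14.03624439239502) [ 0.55125235 -0.06327101  0.11      ]
eraser ((284.9085388183594, 265.17681884765625), (9.386679649353027, 18.773359298706055), 83.6598129272461) [0.44936066 0.00968012 0.014     ]
green [ 0.42003419 -0.12917199  0.03      ]
tape [0.74247869 0.24888226 0.024     ] stap [0.74473212 0.16730914 0.054     ]
```

View pics/crop0.png

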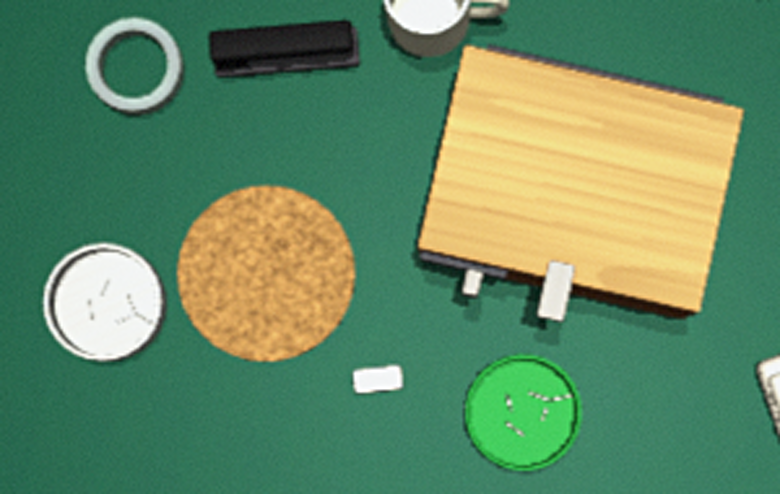

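The crop confirms the choice: white metal dish with clips, cork pad beside it, and the catch knob to the left of the tab. I'll tow the dish with closed fingers against its inner leading wall, so first I move above the dish.

Emit:
move_arm:
  steps:
    - [-0.031, -0.0138, 0, 0, 0, 0, 1]
    - [-0.031, -0.0138, 0, 0, 0, 0, 1]
    - [-0.031, -0.0138, 0, 0, 0, 0, 1]
    - [-0.031, -0.0138, 0, 0, 0, 0, 1]
    - [-0.031, -0.0138, 0, 0, 0, 0, 1]
    - [-0.031, -0.0138, 0, 0, 0, 0, 1]
    - [-0.031, -0.0138, 0, 0, 0, 0, 1]
    - [-0.031, -0.0138, 0, 0, 0, 0, 1]
    - [-0.031, -0.0138, 0, 0, 0, 0, 1]
    - [-0.031, -0.0138, 0, 0, 0, 0, 1]
    - [-0.031, -0.0138, 0, 0, 0, 0, 1]
    - [0, 0, 0, 0, 0, 0, 1]

```text
t: 1.1
ee_pos: [0.5217, 0.2616, 0.2333]
eef_rot: [-179.9, 0.2, 152.7]
force: [1.0, -1.6, 1.0]
finger_gap: 0.0146
gripper_force: 0.0
```

Emit:
move_arm:
  steps:
    - [0, 0, 0.01, 0, 0, -0.113, 1]
    - [0, 0, 0.01, 0, 0, -0.113, 1]
    - [0, 0, 0.02, 0, 0, -0.113, 1]
    - [0, 0, 0.02, 0, 0, -0.113, 1]
    - [0, 0, 0.02, 0, 0, -0.113, 1]
    - [0, 0, 0.02, 0, 0, -0.113, 1]
    - [0, 0, 0, 0, 0, 0, 1]
    - [0, 0, 0, 0, 0, 0, 1]

```text
t: 1.77
ee_pos: [0.5168, 0.2689, 0.1329]
eef_rot: [-180.0, -0.1, -168.1]
force: [-0.2, 0.0, 0.2]
finger_gap: 0.0002
gripper_force: 0.0
```

Emit:
move_arm:
  steps:
    - [0, 0, 0.025, 0, 0, 0, 1]
    - [0, 0, 0.025, 0, 0, 0, 1]
    - [0, 0, 0.025, 0, 0, 0, 1]
    - [0, 0, 0.015, 0, 0, 0, 1]
    - [0, 0, 0.01, 0, 0, 0, 1]
    - [0, 0, 0.007, 0, 0, 0, 1]
    - [0, 0, 0, 0, 0, 0, 1]
    - [0, -0.01, 0, 0, 0, 0, 1]
    - [0, -0.01, 0, 0, 0, 0, 1]
    - [0, -0.01, 0, 0, 0, 0, 1]
    - [0, -0.005, 0, 0, 0, 0, 1]
    - [0, -0.005, 0, 0, 0, 0, 1]

```text
t: 2.77
ee_pos: [0.5265, 0.2292, 0.0273]
eef_rot: [180.0, 0.1, -168.0]
force: [-1.1, 2.2, 2.5]
finger_gap: 0.0004
gripper_force: 1.4
```

Emit:
move_arm:
  steps:
    - [0, -0.01, 0, 0, 0, 0, 1]
    - [0, -0.012, 0, 0, 0, 0, 1]
    - [0, -0.012, 0, 0, 0, 0, 1]
    - [0, -0.012, 0, 0, 0, 0, 1]
    - [0, -0.012, 0, 0, 0, 0, 1]
    - [0, -0.012, 0, 0, 0, 0, 1]
    - [0, -0.012, 0, 0, 0, 0, 1]
    - [0, -0.012, 0, 0, 0, 0, 1]
    - [0, -0.012, 0, 0, 0, 0, 1]
    - [0, -0.01, 0, 0, 0, 0, 1]
    - [0, -0.01, 0, 0, 0, 0, 1]
    - [0, 0, 0, 0, 0, 0, 1]

```text
t: 3.77
ee_pos: [0.5527, 0.1036, 0.0264]
eef_rot: [-179.9, -0.0, -168.1]
force: [0.1, -0.4, 0.1]
finger_gap: 0.0003
gripper_force: 0.0
```

```bash
cat > d.py <<'E'
from h import *
import sys
im=grab_frame("top");s=observe();print(s["t"],s["ee_pos"],s["force"])
bx=(160,185,290,275)
c=blob(im,(0,0,90),(179,60,255),bx)[0];(u,v),r=cv2.minEnclosingCircle(c);print("dish",u,v,r,ray("top",u,v,.03))
cv2.imwrite(sys.argv[1],cv2.resize(im[120:310,140:440,::-1],None,fx=2.6,fy=2.6))
E
python3 d.py pics/push1.png
```

```text
3.8167 [0.55235496 0.1048476  0.02625693] [ 0.31182099 -0.1572247  -0.90267379]
dish 221.5 229.5 52.844207763671875 [0.53331034 0.16615752 0.03      ]
```

View pics/push1.png

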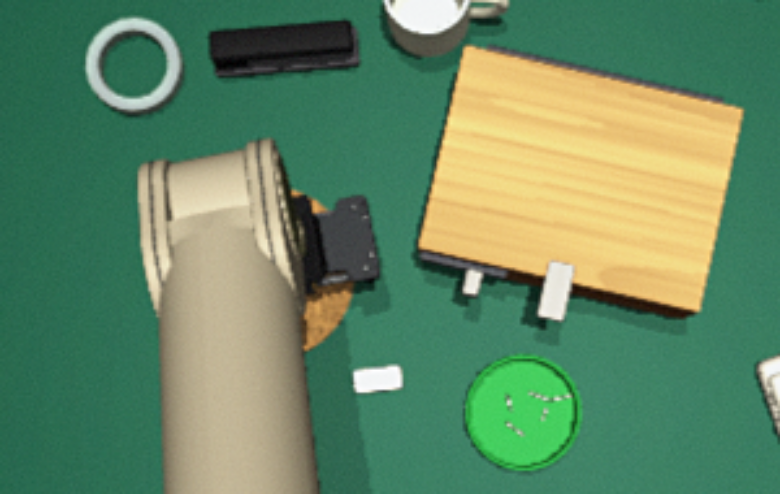

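The arm hides the dish in the top view (pad edge at crop (330,270)); nothing else has moved. About 18 mm of towing remain, which I'll do slowly before rising to check.

Emit:
move_arm:
  steps:
    - [0, -0.004, 0, 0, 0, 0, 1]
    - [0, -0.004, 0, 0, 0, 0, 1]
    - [0, -0.004, 0, 0, 0, 0, 1]
    - [0, -0.003, 0, 0, 0, 0, 1]
    - [0, -0.002, 0, 0, 0, 0, 1]
    - [0, -0.001, 0, 0, 0, 0, 1]
    - [0, 0, 0, 0, 0, 0, 1]
    - [0, 0.015, 0, 0, 0, 0, 1]
    - [0, 0.01, -0.005, 0, 0, 0, 1]
    - [0, 0, -0.03, 0, 0, 0, 1]
    - [0, 0, -0.04, 0, 0, 0, 1]
    - [0, 0, -0.04, 0, 0, 0, 1]

```text
t: 4.82
ee_pos: [0.5499, 0.1142, 0.1427]
eef_rot: [-180.0, -0.1, -167.8]
force: [1.5, -0.3, 0.7]
finger_gap: 0.0005
gripper_force: 0.0
```

Run:
```python
from h import *
im=grab_frame("side");cv2.imwrite("pics/s1.png",cv2.resize(im[130:310,240:460,::-1],None,fx=3,fy=3))
```

```text
(no output)
```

View pics/s1.png

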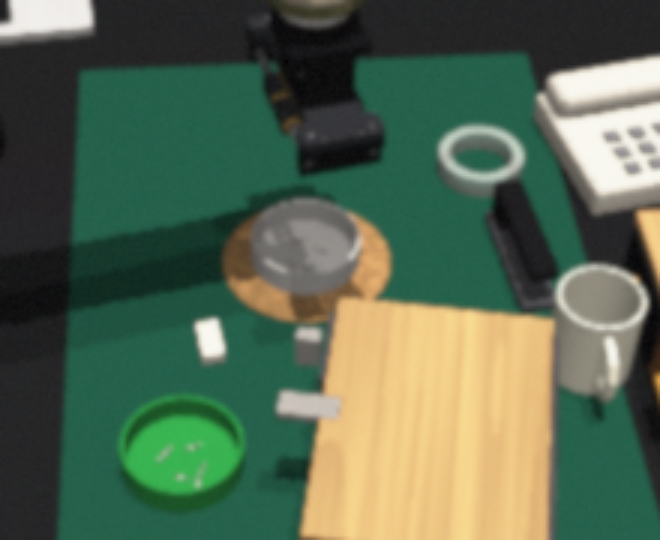

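In the side crop the dish (305,245) stands on the pad (307,260), and the other things look undisturbed. I'll measure the dish from the top once the arm is out of the way. Next is the move to the tab.

Emit:
move_arm:
  steps:
    - [0, 0, -0.012, 0, 0, 0.084, 0.43]
    - [0, 0, -0.012, 0, 0, 0.084, 0.43]
    - [0, 0, -0.012, 0, 0, 0.084, 0.43]
    - [0, 0, -0.012, 0, 0, 0.084, 0.43]
    - [0, 0, -0.012, 0, 0, 0.084, 0.43]
    - [0, 0, 0, 0, 0, 0, 0.43]

```text
t: 5.37
ee_pos: [0.5518, 0.1145, 0.2043]
eef_rot: [179.9, 0.2, 167.9]
force: [0.7, 0.1, -0.5]
finger_gap: 0.0324
gripper_force: 0.0
```

Emit:
move_arm:
  steps:
    - [0.003, -0.033, 0, 0, 0, 0, 0.43]
    - [0.003, -0.033, 0, 0, 0, 0, 0.43]
    - [0.003, -0.033, 0, 0, 0, 0, 0.43]
    - [0.003, -0.033, 0, 0, 0, 0, 0.43]
    - [0.003, -0.033, 0, 0, 0, 0, 0.43]
    - [0.003, -0.033, 0, 0, 0, 0, 0.43]
    - [0.003, -0.033, 0, 0, 0, 0, 0.43]
    - [0.003, -0.033, 0, 0, 0, 0, 0.43]
    - [0, 0, 0, 0, 0, 0, 0.43]
    - [0, 0, 0, 0, 0, 0, 0.43]

```text
t: 6.2
ee_pos: [0.472, -0.141, 0.2013]
eef_rot: [180.0, 0.0, 168.0]
force: [0.4, 0.5, 0.0]
finger_gap: 0.0495
gripper_force: 0.0
```

Emit:
move_arm:
  steps:
    - [0, 0, 0, 0, -0.1, 0, 0.43]
    - [0, 0, 0, 0, -0.1, 0, 0.43]
    - [0, 0, 0, 0, -0.1, 0, 0.43]
    - [0, 0, 0, 0, -0.1, 0, 0.43]
    - [0, 0, 0, 0, -0.1, 0, 0.43]
    - [0, 0, 0, 0, -0.11, 0, 0.43]
    - [0, 0, 0, 0, 0, 0, 0.43]
    - [0, 0, 0, 0, 0, 0, 0.43]

```text
t: 6.87
ee_pos: [0.4718, -0.1384, 0.2009]
eef_rot: [-180.0, 34.8, 168.2]
force: [0.7, -0.5, 1.0]
finger_gap: 0.0496
gripper_force: 0.0
```

```bash
python3 d.py pics/t2.png
python3 - <<'E'
from h import *
s=observe();print(s["joint_pos"],s["finger_gap"])
E
```

```text
6.9167 [ 0.47310243 -0.13895059  0.20227463] [0.87058752 0.06062562 0.67515428]
dish 238.1602783203125 223.84519958496094 22.69051742553711 [0.54811664 0.12582124 0.03      ]
[ -6.66398745 -22.15041512  14.2217408  134.39838427  13.74575801
  32.86813919  77.09575191] 0.04963309726627374
```

View pics/t2.png

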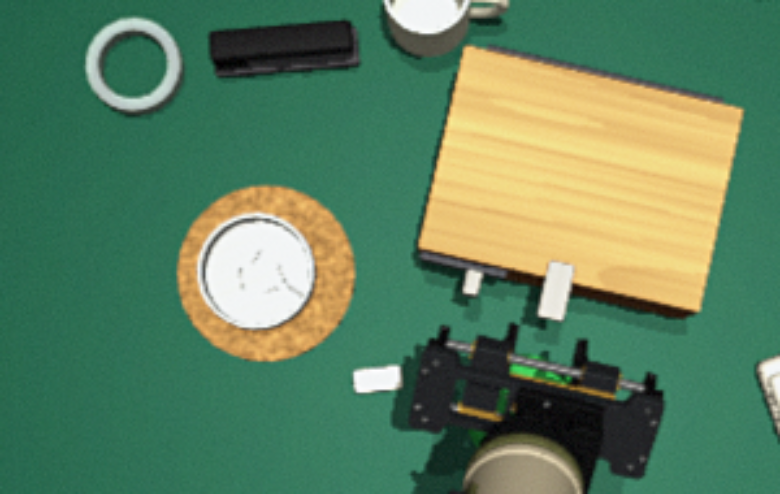

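The dish now stands wholly on the pad, with its centre at crop (256,271) against the pad's (266,272), about 5 mm off. The fingers at crop (512,335) and (582,350) straddle the line of the tab at (555,290). Next I approach the tab.

Emit:
move_arm:
  steps:
    - [0.0113, -0.0015, 0, 0, 0, 0, 0.43]
    - [0.0113, -0.0015, 0, 0, 0, 0, 0.43]
    - [0, 0, 0.02, 0, 0, 0, 0.43]
    - [0, 0, 0.02, 0, 0, 0, 0.43]
    - [0, 0, 0.02, 0, 0, 0, 0.43]
    - [0, 0, 0.015, 0, 0, 0, 0.43]
    - [0, 0, 0.01, 0, 0, 0, 0.43]
    - [0, 0, 0, 0, 0, 0, 0.43]
    - [0, 0, 0, 0, 0, 0, 0.43]

```text
t: 7.67
ee_pos: [0.5027, -0.1488, 0.1191]
eef_rot: [-179.9, 34.8, 168.1]
force: [-0.6, 0.3, 0.7]
finger_gap: 0.0495
gripper_force: 0.0
```

Emit:
move_arm:
  steps:
    - [0, 0, 0.01, 0, 0, 0, 0.43]
    - [0, 0, 0.01, 0, 0, 0, 0.43]
    - [0, 0, 0.01, 0, 0, 0, 0.43]
    - [0, 0, 0, 0, 0, 0, 0.43]
    - [0, 0, 0, 0, 0, 0, 0.43]

```text
t: 8.08
ee_pos: [0.5187, -0.1523, 0.0949]
eef_rot: [-180.0, 34.9, 168.1]
force: [-0.9, -0.1, 0.2]
finger_gap: 0.0497
gripper_force: 0.0
```

Run:
```python
from h import *
im=grab_frame("side");cv2.imwrite("pics/s2.png",cv2.resize(im[200:330,270:430,::-1],None,fx=4,fy=4))
im=grab_frame("top");cv2.imwrite("pics/t3.png",cv2.resize(im[190:270,290:390,::-1],None,fx=6,fy=6))
```

```text
(no output)
```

View pics/s2.png

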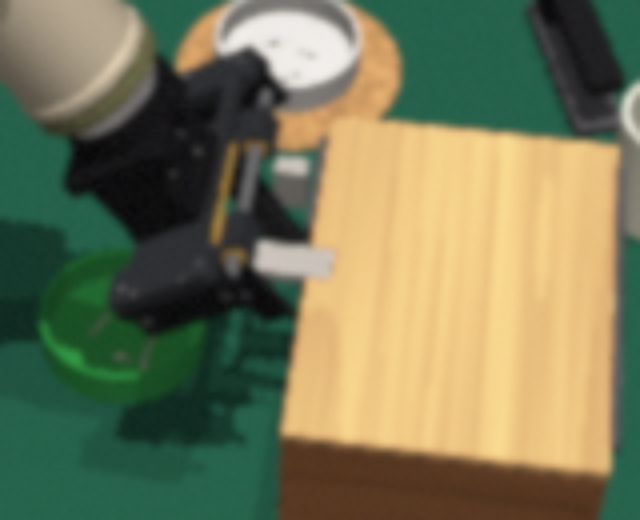

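The side crop shows the tab (295,258) between the two fingers (275,215) and (265,300), with the knob (291,175) untouched. Now I close, then tug gently.

Emit:
move_arm:
  steps:
    - [0, 0, 0, 0, 0, 0, 1]
    - [0, 0, 0, 0, 0, 0, 1]
    - [0, 0, 0, 0, 0, 0, 1]
    - [0, 0, 0, 0, 0, 0, 1]
    - [0, 0, 0, 0, 0, 0, 1]
    - [0, 0, 0, 0, 0, 0, 1]
    - [0, 0, 0, 0, 0, 0, 1]

```text
t: 8.77
ee_pos: [0.5187, -0.1507, 0.0944]
eef_rot: [180.0, 35.0, 168.2]
force: [-1.9, 7.4, 1.3]
finger_gap: 0.0234
gripper_force: 30.0
```

Emit:
move_arm:
  steps:
    - [-0.00115, 0, -0.00164, 0, 0, 0, 1]
    - [-0.00115, 0, -0.00164, 0, 0, 0, 1]
    - [-0.00115, 0, -0.00164, 0, 0, 0, 1]
    - [0, 0, 0, 0, 0, 0, 1]
    - [0, 0, 0, 0, 0, 0, 1]

```text
t: 9.18
ee_pos: [0.5188, -0.1508, 0.1005]
eef_rot: [180.0, 35.0, 168.2]
force: [4.0, 6.7, -3.1]
finger_gap: 0.0237
gripper_force: 30.0
```

Emit:
move_arm:
  steps:
    - [-0.00115, 0, -0.00164, 0, 0, 0, 1]
    - [-0.00057, 0, -0.00082, 0, 0, 0, 1]
    - [-0.00057, 0, -0.00082, 0, 0, 0, 1]
    - [-0.00057, 0, -0.00082, 0, 0, 0, 1]
    - [0, 0, 0, 0, 0, 0, 1]
    - [0, 0, 0, 0, 0, 0, 1]

```text
t: 9.68
ee_pos: [0.5191, -0.1508, 0.1057]
eef_rot: [180.0, 35.0, 168.2]
force: [6.6, 5.7, -3.1]
finger_gap: 0.0237
gripper_force: 30.0
```

The tab has risen 11 mm with only 3 N down, so the lid seems free. A few more mm will confirm it.

Emit:
move_arm:
  steps:
    - [-0.00115, 0, -0.00164, 0, 0, 0, 1]
    - [-0.00115, 0, -0.00164, 0, 0, 0, 1]
    - [-0.00115, 0, -0.00164, 0, 0, 0, 1]
    - [0, 0, 0, 0, 0, 0, 1]
    - [0, 0, 0, 0, 0, 0, 1]

```text
t: 10.1
ee_pos: [0.5196, -0.1509, 0.1122]
eef_rot: [180.0, 35.1, 168.2]
force: [8.0, 6.0, -3.0]
finger_gap: 0.024
gripper_force: 30.0
```

Run:
```python
from h import *
im=grab_frame("side");cv2.imwrite("pics/s3.png",cv2.resize(im[200:350,270:430,::-1],None,fx=4,fy=4))
```

```text
(no output)
```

View pics/s3.png

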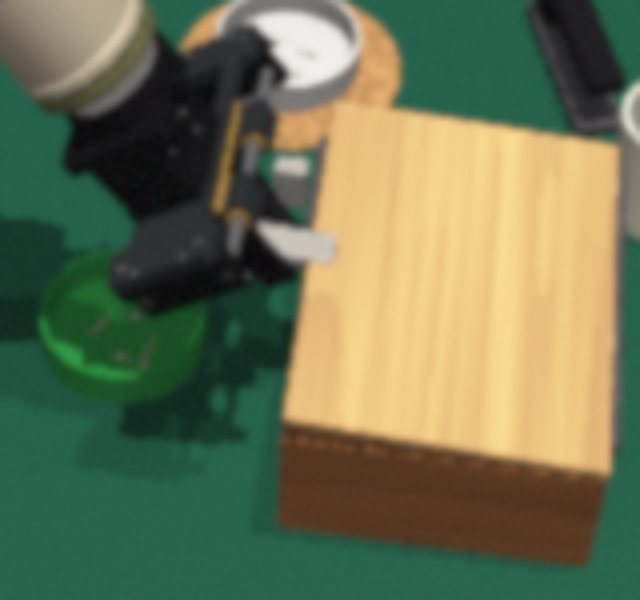

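The side crop shows the whole lid front edge lifted, with a wedge gap at (290,430) that narrows towards the hinge, about 18 mm at the tab. The lid is not caught, so the slide stays untouched. Now I raise it along the hinge arc, turning the tool with it.

Emit:
move_arm:
  steps:
    - [-0.0055, 0, -0.0064, 0, 0.04, 0, 1]
    - [-0.0055, 0, -0.0064, 0, 0.04, 0, 1]
    - [-0.0055, 0, -0.0064, 0, 0.04, 0, 1]
    - [-0.0055, 0, -0.0064, 0, 0.04, 0, 1]
    - [-0.0055, 0, -0.0064, 0, 0.04, 0, 1]
    - [-0.0055, 0, -0.0064, 0, 0.04, 0, 1]
    - [0, 0, 0, 0, 0, 0, 1]

```text
t: 10.73
ee_pos: [0.5297, -0.153, 0.1625]
eef_rot: [179.9, 21.1, 168.1]
force: [3.9, 5.7, -2.6]
finger_gap: 0.0238
gripper_force: 30.0
```

Emit:
move_arm:
  steps:
    - [-0.0055, 0, -0.0064, 0, 0.04, 0, 1]
    - [-0.0055, 0, -0.0064, 0, 0.04, 0, 1]
    - [-0.0055, 0, -0.0064, 0, 0.04, 0, 1]
    - [-0.0055, 0, -0.0064, 0, 0.04, 0, 1]
    - [-0.0055, 0, -0.0064, 0, 0.04, 0, 1]
    - [-0.0055, 0, -0.0064, 0, 0.04, 0, 1]
    - [-0.0055, 0, -0.0064, 0, 0.04, 0, 1]
    - [-0.0055, 0, -0.0064, 0, 0.04, 0, 1]
    - [-0.0055, 0, -0.0064, 0, 0.04, 0, 1]
    - [-0.0055, 0, -0.0064, 0, 0.04, 0, 1]
    - [0, 0, 0, 0, 0, 0, 1]

```text
t: 11.65
ee_pos: [0.5699, -0.1614, 0.2336]
eef_rot: [179.9, -1.9, 168.2]
force: [-5.2, 9.9, 4.7]
finger_gap: 0.0236
gripper_force: 30.0
```

Run:
```python
from h import *
s=observe();print(s["joint_pos"].round(1),s["force"])
x=np.array([.979,-.2045]);d=(s["ee_pos"][:2]-[.632,-.175])@x-.095;print(d,s["ee_pos"][2]-.095,np.hypot(d,s["ee_pos"][2]-.095),np.degrees(np.arctan2(s["ee_pos"][2]-.095,-d)))
```

```text
[-8.8 16.9 25.1 88.4 -7.2 78.2 95.2] [-5.20893587  9.90493166  4.67600271]
-0.1585594122375822 0.13862808381314234 0.21061536703391598 41.16311775772789
```

Emit:
move_arm:
  steps:
    - [-0.0053, 0, -0.0065, 0, 0.04, 0, 1]
    - [-0.0053, 0, -0.0065, 0, 0.04, 0, 1]
    - [-0.0053, 0, -0.0065, 0, 0.04, 0, 1]
    - [-0.0053, 0, -0.0065, 0, 0.04, 0, 1]
    - [-0.0053, 0, -0.0065, 0, 0.04, 0, 1]
    - [0, 0, 0, 0, 0, 0, 1]

```text
t: 12.15
ee_pos: [0.5991, -0.1675, 0.2617]
eef_rot: [179.9, -13.4, 168.2]
force: [-1.6, 9.1, 1.6]
finger_gap: 0.0236
gripper_force: 30.0
```

Emit:
move_arm:
  steps:
    - [-0.0053, 0, -0.0065, 0, 0.04, 0, 1]
    - [-0.0053, 0, -0.0065, 0, 0.04, 0, 1]
    - [-0.0053, 0, -0.0065, 0, 0.04, 0, 1]
    - [-0.0053, 0, -0.0065, 0, 0.04, 0, 1]
    - [-0.0053, 0, -0.0065, 0, 0.04, 0, 1]
    - [0, 0, 0, 0, 0, 0, 1]
    - [0, 0, 0, 0, 0, 0, 1]

```text
t: 12.73
ee_pos: [0.6337, -0.1746, 0.2837]
eef_rot: [179.8, -24.7, 168.2]
force: [3.2, 8.5, -6.6]
finger_gap: 0.0235
gripper_force: 30.0
```

Run:
```python
from h import *
s=observe();print(s["joint_pos"].round(1),s["force"])
x=np.array([.979,-.2045]);d=(s["ee_pos"][:2]-[.632,-.175])@x-.095;print(np.hypot(d,s["ee_pos"][2]-.095),np.degrees(np.arctan2(s["ee_pos"][2]-.095,-d)))
im=grab_frame("side");cv2.imwrite("pics/s4.png",im[:,:,::-1])
im=grab_frame("top");cv2.imwrite("pics/t4.png",im[:,:,::-1])
```

```text
[  0.9  44.8  24.7  46.7 -14.2 115.7  97.5] [ 3.15488512  8.48031412 -6.55036039]
0.21055244014983598 63.65012344799977
```

View pics/s4.png

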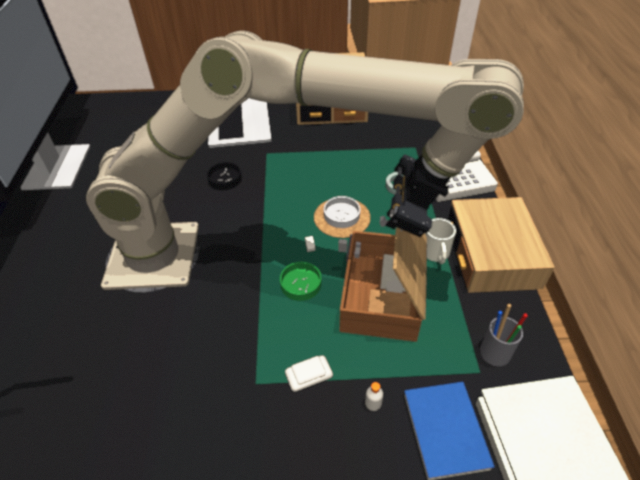

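The side view shows the lid held open at about 62° at (408,260). The dish is on the pad at (342,212), the knob at (343,244) is untouched, and the mug (438,240), eraser (310,243) and mouse (309,373) are in place. Handing in.

```bash
python3 -c "
from cell import *
print(hand_in())"
```

```text
the job is handed in; nothing more can be done
None
```

The job is handed in, at about 13 s of the 72 s allowed: the dish stands wholly on the cork pad (about 5 mm off centre), the tug showed the lid was not caught so the slide was left untouched, and the lid is held up at about 62°.

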